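# Prove the brake gap of a shelf drive unit with a setting gauge

### The arm

A 6-joint arm with a two-finger parallel gripper is mounted at the origin on the work surface. World frame = base frame: x ahead of the robot, y to its left, z up, the work surface at z = 0. Lengths are in m, angles in rad, forces in N, time in s.
With the tool pointing down it reaches from about 0.275 to 1 m from the base axis. Payload 8.4 kg.
Tool frame: the origin (TCP) lies on the front face of the gripper's body, between the roots of the fingers; the fingertips stand 73 mm ahead of it and the grasp point (between the pads) lies 54 mm ahead of it (arm.tips_ahead is the distance from the TCP to the fingertips, in m); z points along the fingers, y is the line along which they close (so a half turn about z gives the same grasp; the last joint's range is limited). The gripper opens to 85 mm and grips with 20 to 120 N. Pads are 22 mm wide; open, the fingers measure 114 mm over their backs; the gripper's body (76 mm by 85 mm) begins 54 mm behind the grasp point. The pads swing forward as they close: fully open they stand 13 mm farther back than shut.
Start: joints at [-1.12, 0.353, 1.633, -0, 1.155, -0.002], TCP at [0.273, -0.562, 0.304] pointing down, gripper open.
Joint ranges: [-2.63, 2.63], [-0.92, 2.1], [0.06, 2.66], [-1.3, 4.44], [0, 2.69], [-3.02, 3.02]. Speed limits (rad/s): [2.22, 2.22, 2.79, 3.14, 3.14, 3.14].

### API

Orientations are given as a unit quaternion [w, x, y, z].
In Python, from station import arm, viewer gives the robot as it stands.
- The arm moves only by the tool arm_command, never from a script. Its argument "increments" is a list of rows, each an object with "xyz": the shift along the world's x, y, z in m, a list of three; "turn": the turn about the world's z in degrees; "claw": the opening, from 0 (shut) to 1 (fully open). A call has 1 to 12 rows; each row shifts and turns the commanded pose from where the row before left it; what a row does not reach is not made up. A row lasts 1/10 s, in which the tool goes at most 50 mm and 8.59 degrees, less where a joint would pass 70% of its speed; a pose out of reach is approached as far as the arm can. A call is refused whole if a number of a shift passes 0.05 or a number of a turn 8.59, either way. A call with a gripper value outside its range is refused whole. The fingers move at their own pace and stop on an object; "newtons" is the grip in N (left out, the last holds). Time passes only in rows, so rows that do not move let the fingers close. It gives the time, the measured TCP pose, the force, the opening and the grip force at its end, in the units of the state.
- arm.read_state(): the state, without advancing time (a new reading comes with each control period).
- viewer.snapshot(name): name is "side" or "top"; returns the picture (480x640x3 uint8, blue, green, red); there is no depth.
- viewer.camera_model(name): a dict with "mtx" (3x3 intrinsics, pixels), "pose" (4x4, takes a point from camera to world coordinates). Camera axes: x right, y down, z forward; pixel columns grow to the right and rows downward; lengths in m; the calibration is good to about 2 mm. A picture is of the moment at which its call begins. camera_model takes no time and is no camera call.
- arm.close_job(): hands the job in; it is judged then, once.
The state is a dict: "time_s": time; "qpos": joint angles; "joint_velocities": joint speeds; "tau": joint torques, N m; "tcp_pos": TCP position; "tool_rot": TCP orientation; "contact_force": force on the tool from outside, world axes, zero at the start; "torque": the same for the moment, N m; "width": finger opening in m; "finger_force": force on a finger pad.
Only numpy, scipy, OpenCV 4.12 (cv2) and the standard library are available. Lean on these libraries where they do the work, as an engineer would, in place of code of your own. Each camera call takes 0.05 s, during which the arm holds its last target. There are 200 camera calls.

### The job

On the archive-room bench lies the drive unit of a rolling shelf. Turn its black T-handle until the pointed nose points straight into the fork of the sliding lock, which opens the brake gap, then push the lock fully home over the nose. Then slide the narrow gauge blade (the one with the scribed line, not the broad one) flat and straight into the gap until its line is level with the mouth of the gap, and leave it lying there without disturbing the other things on the bench.

Things in the scene. Friction and masses are not known exactly. Their poses are not given: they have to be found in the camera images.
- unit: Drive unit, fixed: white housing on a steel base plate 8 mm thick. Origin on the bench under the middle of the gap's mouth; x runs into the gap, z up. In mm: base plate x -160 to 170, y -70 to 70; housing x 0 to 170, y -140 to 70, flat top at z 70 (handle and lock stand on it). The gap opens in the face x = 0.
- mouth (a point): Middle of the lower edge of the gap's mouth, on the base plate's top, 8 mm over the bench; axes as the unit. The gap is 42 mm wide (y -21 to 21) and over 140 mm deep; floor: the base plate; roof: the brake shoe, lifted by the T-handle: 9 mm over the floor with the handle at its mark, 6 mm less per rad of negative angle, so the blade fits only near the mark.
- handle (a joint): Angle of the T-handle (rad, counter-clockwise from above positive, range -1.5 to 0.5). 0: nose straight into the lock's fork (local -y), over a dark line on the cover. It starts at -1.4 to -0.6 and stays where it is left; friction about 0.08 N m.
- handle_grip (a point): Point on the T-handle's upright axis (unit x 85, y 0 mm), 100 mm over the bench. Axes turn with the handle and match the unit's at the mark: the nose points along its -y. The black bar is 16 mm wide (its x), reaches 40 mm to the tail (+y) and 60 mm to the nose tip (-y; last 15 mm only 9 mm wide), 82 to 112 mm over the bench.
- lock (a joint): Travel of the sliding lock (m): 0 open, 0.028 fully home over the nose (an end stop). It slides along the unit's +y, friction 1.5 N, stays where left; starts 0 to 5 mm.
- lock_grip (a point): Point amid the lock's upright steel tab, 122 mm over the bench; at unit x 85, y -125 mm with the lock open. The tab is 14 mm thick along unit x, 30 mm long along unit y, top 137 mm over the bench, free of the lock's body from 93 mm up. Two prongs (26 mm high, tips 55 mm ahead of this point, 22 mm apart inside) point to unit +y.
- gauge: Narrow setting gauge, loose, 0.15 to 0.31 kg, balanced near its origin: steel blade 190 x 34 x 6 mm with an upright rib. Origin on its underside; x towards the tip. In mm: blade x -70 to 120; rib x -70 to 10, 14 thick in y, top 46 over the underside. A dark line across the blade at x = 70, 50 from the tip. Starts flat on the bench, tip within 0.4 rad of world +y.
- gauge_line (a point): The middle of the scribed line, on the gauge's underside (gauge x = 70 mm). Axes as the gauge.
- gauge_grip (a point): Point in the rib to grip from above, closing along gauge y: gauge x = -15 mm, 30 mm above the underside.
- broad_gauge: Bystander, loose: the same shape with a blade 190 x 58 x 6 mm and no line; too broad for the gap. Origin and rib as for the gauge.
- tin: Bystander, loose: oil tin, 54 mm diameter, 122 mm high, standing beside the base plate on its unit +y side. Origin under its centre.
- punch: Bystander, loose: hole punch 110 x 60 x 56 mm high, beside the base plate on its unit -y side. Origin under its centre, x along its length.
- card_box: Bystander, loose: open card-index box 120 x 160 x 60 mm, cards standing to 66 mm. Origin under its centre.
Mind the look-alikes: they are no part of the job. Leave any orange, pink or purple look-alike of the gauge alone.

How it is judged:
By the outcome, as a careful person would: the job done as asked, in the order asked, and still so for the second after the job is handed in, with the robot touching nothing.
It also fails if it takes over 64 s, if anything falls off the work surface, if the arm or the gripper's body presses on something with over 40 N, if the wrist force passes 120 N, or if a joint passes its speed limit or range.

## Working session

There is one attempt and no reset: what is moved stays moved. The work goes in short steps, Python scripts to look and compute and a tool call to move; the robot and the scene stay as the last step left them, time stands still between calls to the robot, and variables do not carry over. Pictures are saved under pics/ and viewed, at most 10 in all, crops included, and the job is handed in when it is done.

Besides the shell and the picture viewer there is one more tool, called as a command line: name --argument value ..., lists and objects as JSON in quotes. arm_command: Moves the arm, as the interface text tells. Its arguments: {"type":"object","properties":{"increments":{"type":"array","items":{"type":"object","properties":{"xyz":{"type":"array","items":{"type":"number"}},"turn":{"type":"number"},"claw":{"type":"number"}}}},"newtons":{"type":"number"}},"required":["increments"]}

```bash
mkdir -p pics; ls; python3 - <<'E'
from station import arm, viewer
import cv2
for n in("side","top"):
    cv2.imwrite(f"pics/{n}0.png",viewer.snapshot(n)); m=viewer.camera_model(n); print(n,m["mtx"],m["pose"].round(3) if hasattr(m["pose"],"round") else m["pose"])
s=arm.read_state(); print(s)
E
```

```text
pics
side [[580.23685902   0.         315.10554688]
 [  0.         580.23685902 241.45626295]
 [  0.           0.           1.        ]] [[-0.869 -0.284  0.406 -0.01 ]
 [-0.495  0.501 -0.71   0.823]
 [-0.001 -0.818 -0.576  0.872]
 [ 0.     0.     0.     1.   ]]
top [[502.89191518   0.         319.23751141]
 [  0.         502.89191518 242.46081863]
 [  0.           0.           1.        ]] [[ 0.013 -0.988  0.152  0.397]
 [-1.    -0.009  0.025 -0.154]
 [-0.023 -0.152 -0.988  1.198]
 [ 0.     0.     0.     1.   ]]
{'time_s': 0.1, 'qpos': array([-1.12041718e+00,  3.53643205e-01,  1.63407101e+00,  2.33688036e-06,
        1.15521188e+00, -2.38337530e-03]), 'joint_velocities': array([-0.00028505, -0.00182178, -0.00316445,  0.0013513 , -0.00039398,
       -0.0005573 ]), 'tau': array([ 2.70644041e-04, -6.06356764e+01, -3.42821252e+01,  1.34500419e-04,
        4.04390725e-03,  2.89491959e-05]), 'tcp_pos': array([ 0.27326658, -0.56171045,  0.30319171]), 'tool_rot': array([-6.50302495e-04,  9.74484899e-01,  2.24452082e-01, -1.47056514e-04]), 'contact_force': array([-0.15372955, -0.16111575,  0.39387569]), 'torque': array([-0.00794122, -0.04547084, -0.03499011]), 'finger_force': 0.0, 'width': 0.08519823583684978}
```

View pics/top0.png

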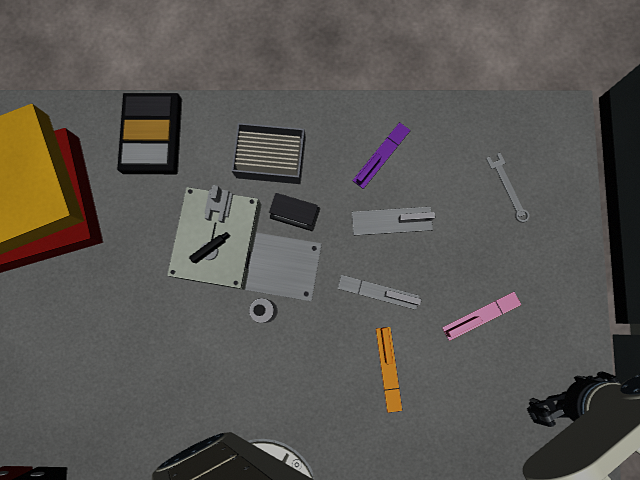

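View pics/side0.png

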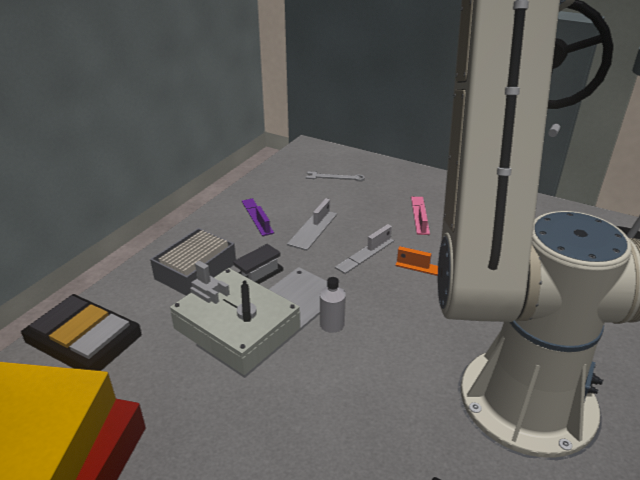

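The top view shows the housing at about (168..259, 186..288), the plate to its right and the handle at (210,247). The lock tab is at (215,195), the narrow gauge at (338..421, 277..307) with its tip left, and the broad gauge at (393,221). In the side view the tin is at (332,305) and the gauge at (365,250). Next I'll measure these.

```bash
cat >h.py <<'E'
import numpy as np, cv2
from station import arm, viewer
M={n:viewer.camera_model(n) for n in("side","top")}
def ray(n,uv):
    P=np.array(M[n]["pose"]); d=P[:3,:3]@np.linalg.solve(M[n]["mtx"],[uv[0],uv[1],1.]); return P[:3,3],d/np.linalg.norm(d)
def plane(n,uv,z):
    c,d=ray(n,uv); return c+d*(z-c[2])/d[2]
def tri(a,b):
    (c1,d1),(c2,d2)=ray("side",a),ray("top",b)
    t=np.linalg.lstsq(np.c_[d1,-d2],c2-c1,rcond=None)[0]; p,q=c1+t[0]*d1,c2+t[1]*d2
    return (p+q)/2,np.linalg.norm(p-q)
def proj(n,p):
    P=np.linalg.inv(M[n]["pose"]); q=M[n]["mtx"]@(P[:3,:3]@np.asarray(p)+P[:3,3]); return q[:2]/q[2]
E
python3 - <<'E'
import cv2,numpy as np
t=cv2.imread("pics/top0.png"); s=cv2.imread("pics/side0.png")
cv2.imwrite("pics/t1.png",cv2.resize(t[170:330,155:355],None,fx=4,fy=4,interpolation=cv2.INTER_CUBIC)[:600])
a=cv2.resize(t[195:320,330:450],None,fx=4,fy=4,interpolation=cv2.INTER_CUBIC)
b=cv2.resize(s[215:290,325:405],None,fx=5,fy=5,interpolation=cv2.INTER_CUBIC)
for n,(u,v) in {"house":(190,270),"plate":(290,260),"gauge":(355,287),"rib":(400,296),"bench":(330,350)}.items(): print(n,t[v,u])
cv2.imwrite("pics/s1.png",cv2.resize(s[225:385,160:360],None,fx=4,fy=4,interpolation=cv2.INTER_CUBIC)[:600])
E
```

```text
house [137 147 142]
plate [122 120 117]
gauge [125 124 121]
rib [141 137 138]
bench [88 89 88]
```

View pics/t1.png

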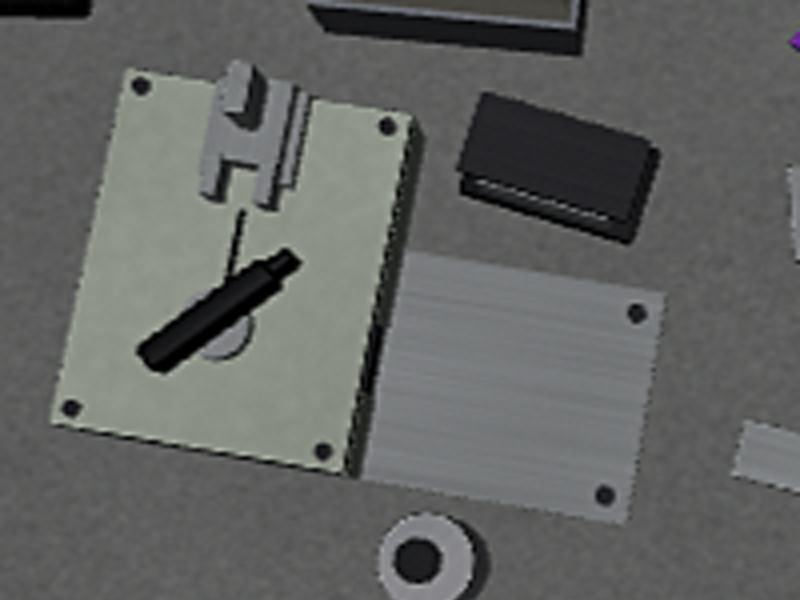

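View pics/s1.png

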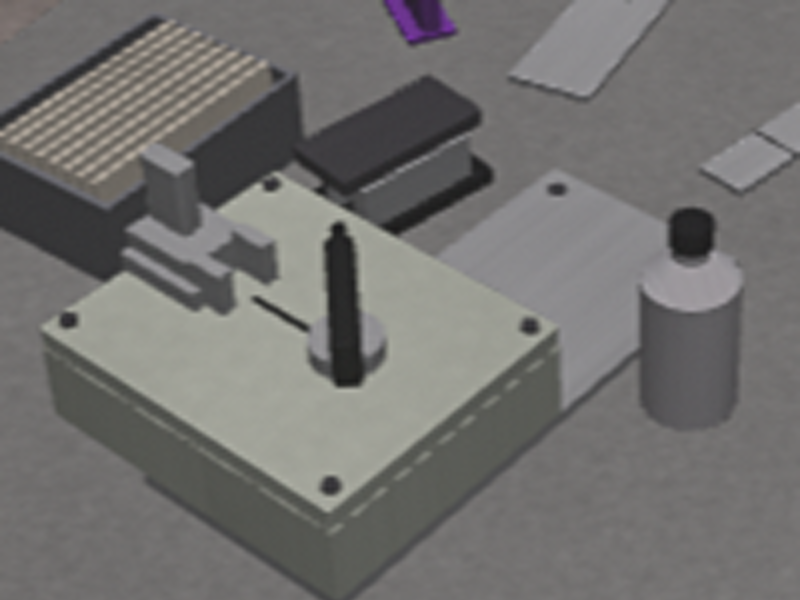

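The unit's four cover screws show clearly in both crops. In the top crop they are at (141,86), (388,126), (323,452) and (71,408); in the side crop at (68,320), (271,184), (530,326) and (331,486). The nose points to the upper right in the top crop. I'll triangulate these, then crop the gauge.

```bash
python3 - <<'E'
from h import *
t=cv2.imread("pics/top0.png"); s=cv2.imread("pics/side0.png")
def cen(img,u,v,off):
    u,v=(u+.5)/4-.5+off[0],(v+.5)/4-.5+off[1]
    r=4;x0,y0=int(round(u))-r,int(round(v))-r
    g=cv2.cvtColor(img,6)[y0:y0+2*r+1,x0:x0+2*r+1].astype(float)
    yy,xx=np.mgrid[:2*r+1,:2*r+1]; w=np.clip(np.median(g)-15-g,0,None)*(np.hypot(xx-u+x0,yy-v+y0)<3)
    return np.array([x0+(w*xx).sum()/w.sum(),y0+(w*yy).sum()/w.sum()])
T=[(141,86),(388,126),(323,452),(71,408)]; S=[(68,320),(271,184),(530,326),(331,486)]
P=[]
for a,b in zip(S,T):
    p,e=tri(cen(s,*a,(160,225)),cen(t,*b,(155,170))); P.append(p); print("screw",p.round(4),e.round(4))
P=np.array(P); c=P.mean(0); print("centre",c)
dx=(P[0]-P[1]+P[3]-P[2])[:2]; dy=(P[3]-P[0]+P[2]-P[1])[:2]
print("yaw x,y-90",np.arctan2(dx[1],dx[0]),np.arctan2(dy[1],dy[0])-np.pi/2, np.linalg.norm(dx)/2,np.linalg.norm(dy)/2)
for n,pts,off,z in(("top",[(127,70),(413,117),(345,473),(52,424)],(155,170),.07),("side",[(42,328),(280,178),(558,330),(330,515)],(160,225),.07)):
    Q=np.array([plane(n,((u+.5)/4-.5+off[0],(v+.5)/4-.5+off[1]),z)[:2] for u,v in pts]); print(n,Q.round(4).tolist(),Q.mean(0)); d=Q[0]-Q[1]+Q[3]-Q[2]; print(np.arctan2(d[1],d[0]),np.linalg.norm(d)/2)
a=cv2.resize(t[260:320,325:435],None,fx=7,fy=7,interpolation=cv2.INTER_CUBIC)[:,:560*0+770]
b=cv2.resize(s[215:280,325:405],None,fx=7,fy=7,interpolation=cv2.INTER_CUBIC)
a=cv2.resize(t[265:315,332:427],None,fx=6,fy=6,interpolation=cv2.INTER_CUBIC)
b=cv2.resize(s[220:270,332:400],None,fx=6,fy=6,interpolation=cv2.INTER_CUBIC)
o=np.zeros((600,570,3),np.uint8); o[:300]=a; o[300:,:408]=b
cv2.imwrite("pics/g1.png",o)
E
```

```text
screw [0.6889 0.1766 0.0728] 0.0021
screw [0.6662 0.0328 0.0738] 0.0033
screw [0.4786 0.0626 0.0728] 0.002
screw [0.5014 0.2065 0.0727] 0.002
centre [0.58381071 0.11960533 0.07303846]
yaw x,y-90 1.4138678076467528 1.413175732593635 0.1456705589414474 0.1899056542992946
top [[0.698, 0.1853], [0.6712, 0.0177], [0.4658, 0.0496], [0.4916, 0.2171]] [0.58165507 0.11739217]
1.4150638229592394 0.16960001865430188
side [[0.7001, 0.1862], [0.6687, 0.023], [0.4669, 0.0555], [0.4932, 0.2205]] [0.58220986 0.12129805]
1.3967954103398388 0.1665950205428727
```

View pics/g1.png

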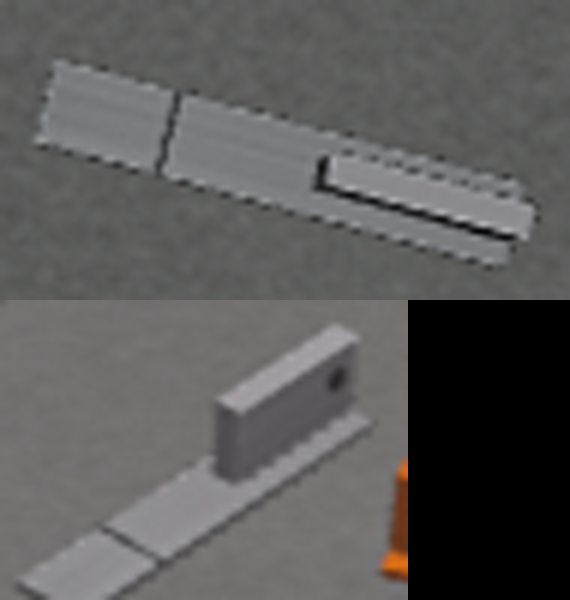

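The gauge crop (top view above, side view below) shows the line ends at (177,95) and (160,172), and at (103,227) and (160,263) in the side part. The rib-top corners are visible in both. I'll triangulate the gauge, handle and lock tab.

```bash
python3 - <<'E'
from h import *
f=lambda p,k,o:((p[0]+.5)/k-.5+o[0],(p[1]+.5)/k-.5+o[1])
def go(name,L,kt,ot,ks,os):
    R=[]
    for a,b in L:
        p,e=tri(f(b,ks,os),f(a,kt,ot)); R.append(p); print(name,p.round(4),e.round(4))
    return np.array(R)
L=go("line",[((177,95),(103,227)),((160,172),(160,263))],6,(332,265),6,(332,220))
R=go("rib",[((333,153),(217,102)),((325,185),(240,113)),((537,202),(338,23)),((522,240),(357,38))],6,(332,265),6,(332,220))
l=L.mean(0);fr=R[:2].mean(0);bk=R[2:].mean(0)
d=fr-bk;print("rib len",np.linalg.norm(d),"yaw",np.arctan2(d[1],d[0]))
for q in(fr,bk):
    d=l-q;print("line-rib",np.linalg.norm(d[:2]),"yaw",np.arctan2(d[1],d[0]))
print("fr,bk,l",fr.round(4),bk.round(4),l.round(4))
H=go("handle",[((290,258),(338,230)),((152,362),(347,378))],4,(155,170),4,(160,225))
d=(H[0]-H[1])[:2];print("len",np.linalg.norm(d),"nose dir",np.arctan2(d[1],d[0]))
go("tab",[((229,110),(154,152)),((253,66),(190,160))],4,(155,170),4,(160,225))
o=np.array([.5351,.0411]);ex=np.array([np.cos(1.4138),np.sin(1.4138)]);ey=np.array([-ex[1],ex[0]])
print("handle",o+.085*ex,"tab0",o+.085*ex-.125*ey,"ex",ex)
for n in("top","side"):
  for P in((.085,-.03,.07),(.0,0,.008),(.085,-.14,.137),(.085,-.11,.137),(.078,-.07,.096),(.0,-.14,.07)):
    w=[*(o+P[0]*ex+P[1]*ey),P[2]];off=(155,170)if n=="top"else(160,225);print(n,P,((proj(n,w)-off)*4).round(0))
E
```

```text
line [ 0.4909 -0.2236  0.0083] 0.0012
line [ 0.461  -0.217   0.0051] 0.0017
rib [ 0.4672 -0.2804  0.0452] 0.0024
rib [ 0.4551 -0.2772  0.0457] 0.0025
rib [ 0.4481 -0.3575  0.0468] 0.0006
rib [ 0.435  -0.3511  0.047 ] 0.002
rib len 0.07805090960985253 yaw 1.317108063160619
line-rib 0.06033603647202144 yaw 1.3221842056879203
line-rib 0.13837319617940194 yaw 1.3193214488732574
fr,bk,l [ 0.4611 -0.2788  0.0454] [ 0.4415 -0.3543  0.0469] [ 0.476  -0.2203  0.0067]
handle [0.5837 0.079  0.1057] 0.0038
handle [0.5258 0.1566 0.0906] 0.0016
len 0.0968108319239375 nose dir -0.9294619103393835
tab [0.6645 0.1111 0.1452] 0.0185
tab [0.6779 0.0939 0.1291] 0.0154
handle [0.54838994 0.12505462] tab0 [0.67185261 0.10551059] ex [0.15635218 0.98770137]
top (0.085, -0.03, 0.07) [227. 273.]
top (0.0, 0, 0.008) [380. 362.]
top (0.085, -0.14, 0.137) [239.  58.]
top (0.085, -0.11, 0.137) [228. 110.]
top (0.078, -0.07, 0.096) [243. 199.]
top (0.0, -0.14, 0.07) [409. 112.]
side (0.085, -0.03, 0.07) [307. 330.]
side (0.0, 0, 0.008) [465. 357.]
side (0.085, -0.14, 0.137) [148. 147.]
side (0.085, -0.11, 0.137) [187. 169.]
side (0.078, -0.07, 0.096) [258. 254.]
side (0.0, -0.14, 0.07) [276. 170.]
```

Measurements:
- Unit yaw is 1.414, origin (0.535, 0.041), and the cover triangulates at 73 mm against 70.
- The handle axis is at (0.548, 0.125), with the handle at about -0.77 rad.
- The gauge grip point is (0.455, -0.303), yaw 1.319, with the rib top at 46 mm.

All three agree with the sizes given. I'm moving over the handle.

arm_command --increments '[{"xyz":[0.0115,0.0286,0],"turn":4.2,"claw":1},{"xyz":[0.0115,0.0286,0],"turn":4.2},{"xyz":[0.0115,0.0286,0],"turn":4.2},{"xyz":[0.0115,0.0286,0],"turn":4.2},{"xyz":[0.0115,0.0286,0],"turn":4.2},{"xyz":[0.0115,0.0286,0],"turn":4.2},{"xyz":[0.0115,0.0286,0],"turn":4.2},{"xyz":[0.0115,0.0286,0],"turn":4.2},{"xyz":[0.0115,0.0286,0],"turn":4.2},{"xyz":[0.0115,0.0286,0],"turn":4.2},{"xyz":[0.0115,0.0286,0],"turn":4.2},{"xyz":[0.0115,0.0286,0],"turn":4.2}]'

```text
invalid input at $.increments[1]: expected keys xyz, turn, claw
```

arm_command --increments '[{"xyz":[0.0115,0.0286,0],"turn":4.2},{"xyz":[0.0115,0.0286,0],"turn":4.2},{"xyz":[0.0115,0.0286,0],"turn":4.2},{"xyz":[0.0115,0.0286,0],"turn":4.2},{"xyz":[0.0115,0.0286,0],"turn":4.2},{"xyz":[0.0115,0.0286,0],"turn":4.2},{"xyz":[0.0115,0.0286,0],"turn":4.2},{"xyz":[0.0115,0.0286,0],"turn":4.2},{"xyz":[0.0115,0.0286,0],"turn":4.2},{"xyz":[0.0115,0.0286,0],"turn":4.2},{"xyz":[0.0115,0.0286,0],"turn":4.2},{"xyz":[0,0,0]}]'

```text
invalid input at $.increments[0]: expected keys xyz, turn, claw
```

```bash
cat >>h.py <<'E'
def st():
    s=arm.read_state(); w,x,y,z=s["tool_rot"]
    from scipy.spatial.transform import Rotation as R
    Y=R.from_quat([x,y,z,w]).as_matrix()
    print("t",round(s["time_s"],2),"tcp",s["tcp_pos"].round(4),"yaxis",np.arctan2(Y[1,1],Y[0,1]).round(4),"tz",Y[:,2].round(3),"F",s["contact_force"].round(1),"w",round(s["width"],4),"ff",round(s["finger_force"],1),"q6",s["qpos"][5].round(2))
E
python3 - <<'E'
from h import *
st()
f=lambda p,k,o:((p[0]+.5)/k-.5+o[0],(p[1]+.5)/k-.5+o[1])
a,b=[plane("top",f(p,4,(155,170)),.112) for p in((290,255),(149,357))]; d=a-b; print(a,b,np.hypot(*d[:2]),np.arctan2(d[1],d[0])+.157)
E
```

```text
t 0.1 tcp [ 0.2733 -0.5617  0.3032] yaxis -1.118 tz [-0.001  0.001 -1.   ] F [-0.2 -0.2  0.4] w 0.0852 ff 0.0 q6 -0.0
[0.58264003 0.07677017 0.112     ] [0.52536487 0.1519592  0.112     ] 0.09451895726170817 -0.7628182125509562
```

arm_command --increments '[{"xyz":[0.0125,0.03125,0],"turn":4.6,"claw":1},{"xyz":[0.0125,0.03125,0],"turn":4.6,"claw":1},{"xyz":[0.0125,0.03125,0],"turn":4.6,"claw":1},{"xyz":[0.0125,0.03125,0],"turn":4.6,"claw":1},{"xyz":[0.0125,0.03125,0],"turn":4.6,"claw":1},{"xyz":[0.0125,0.03125,0],"turn":4.6,"claw":1},{"xyz":[0.0125,0.03125,0],"turn":4.6,"claw":1},{"xyz":[0.0125,0.03125,0],"turn":4.6,"claw":1},{"xyz":[0.0125,0.03125,0],"turn":4.6,"claw":1},{"xyz":[0.0125,0.03125,0],"turn":4.6,"claw":1},{"xyz":[0.0125,0.03125,0],"turn":4.6,"claw":1},{"xyz":[0.0125,0.03125,0],"turn":4.6,"claw":1}]'

```text
time_s: 1.3
tcp_pos: [0.4235, -0.1856, 0.3037]
tool_rot: [-0.0, 0.759, 0.652, -0.0]
contact_force: [0.1, 0.6, -0.7]
width: 0.0857
finger_force: 0.0
```

arm_command --increments '[{"xyz":[0.0125,0.03125,0],"turn":4.6,"claw":1},{"xyz":[0.0125,0.03125,0],"turn":4.6,"claw":1},{"xyz":[0.0125,0.03125,0],"turn":4.6,"claw":1},{"xyz":[0.0125,0.03125,0],"turn":4.6,"claw":1},{"xyz":[0.0125,0.03125,0],"turn":4.6,"claw":1},{"xyz":[0.0125,0.03125,0],"turn":4.6,"claw":1},{"xyz":[0.0125,0.03125,0],"turn":4.6,"claw":1},{"xyz":[0.0125,0.03125,0],"turn":4.6,"claw":1},{"xyz":[0.0125,0.03125,0],"turn":4.6,"claw":1},{"xyz":[0.0125,0.03125,0],"turn":4.6,"claw":1},{"xyz":[0,0,0],"turn":0,"claw":1},{"xyz":[0,0,0],"turn":0,"claw":1}]'

```text
time_s: 2.5
tcp_pos: [0.5481, 0.1258, 0.3033]
tool_rot: [-0.0, 0.445, 0.896, -0.001]
contact_force: [-0.6, -1.2, -0.3]
width: 0.0856
finger_force: 0.0
```

```bash
python3 -c "
from h import *
st()"
```

```text
t 2.5 tcp [0.5481 0.1258 0.3033] yaxis 0.6489 tz [-0.001 -0.001 -1.   ] F [-0.6 -1.2 -0.3] w 0.0856 ff 0.0 q6 -0.43
```

arm_command --increments '[{"xyz":[0,0,-0.036],"turn":0,"claw":1},{"xyz":[0,0,-0.036],"turn":0,"claw":1},{"xyz":[0,0,-0.036],"turn":0,"claw":1},{"xyz":[0,0,-0.036],"turn":0,"claw":1},{"xyz":[0,0,0],"turn":0,"claw":0.4},{"xyz":[0,0,0],"turn":0,"claw":0},{"xyz":[0,0,0],"turn":0,"claw":0},{"xyz":[0,0,0],"turn":0,"claw":0},{"xyz":[0,0,0],"turn":0,"claw":0},{"xyz":[0,0,0],"turn":0,"claw":0}]' --newtons 30

```text
time_s: 3.5
tcp_pos: [0.5491, 0.1255, 0.1617]
tool_rot: [0.001, 0.445, 0.896, 0.001]
contact_force: [-1.8, -2.0, 8.1]
width: 0.015
finger_force: 31.6
```

```bash
python3 -c "
from h import *
st()"
```

```text
t 3.5 tcp [0.5491 0.1255 0.1617] yaxis 0.6484 tz [ 0.002  0.    -1.   ] F [-1.8 -2.   8.1] w 0.015 ff 31.6 q6 -0.43
```

arm_command --increments '[{"xyz":[0,0,0.001],"turn":4.4,"claw":0},{"xyz":[0,0,0],"turn":4.4,"claw":0},{"xyz":[0,0,0],"turn":4.4,"claw":0},{"xyz":[0,0,0],"turn":4.4,"claw":0},{"xyz":[0,0,0],"turn":4.4,"claw":0},{"xyz":[0,0,0],"turn":4.4,"claw":0},{"xyz":[0,0,0],"turn":4.4,"claw":0},{"xyz":[0,0,0],"turn":4.4,"claw":0},{"xyz":[0,0,0],"turn":4.4,"claw":0},{"xyz":[0,0,0],"turn":4.2,"claw":0},{"xyz":[0,0,0],"turn":0,"claw":0},{"xyz":[0,0,0],"turn":0,"claw":0}]'

```text
time_s: 4.7
tcp_pos: [0.549, 0.1253, 0.1617]
tool_rot: [0.001, 0.08, 0.997, 0.0]
contact_force: [1.7, -2.2, 3.1]
width: 0.0153
finger_force: 31.6
```

```bash
python3 -c "
from h import *
st()"
```

```text
t 4.7 tcp [0.549  0.1253 0.1617] yaxis 1.4109 tz [ 0.002 -0.    -1.   ] F [ 1.7 -2.2  3.1] w 0.0153 ff 31.6 q6 -1.19
```

arm_command --increments '[{"xyz":[0,0,0],"turn":0,"claw":1},{"xyz":[0,0,0],"turn":0,"claw":1},{"xyz":[0,0,0],"turn":0,"claw":1},{"xyz":[0,0,0.03],"turn":0,"claw":1},{"xyz":[0,0,0.04],"turn":0,"claw":1},{"xyz":[0,0,0.03],"turn":0,"claw":1},{"xyz":[0.03,-0.005,0],"turn":0,"claw":1},{"xyz":[0.03,-0.005,0],"turn":0,"claw":1},{"xyz":[0.03,-0.005,0],"turn":0,"claw":1},{"xyz":[0.03,-0.005,0],"turn":0,"claw":1},{"xyz":[0.002,0,0],"turn":0,"claw":1},{"xyz":[0,0,0],"turn":0,"claw":1}]'

```text
time_s: 5.9
tcp_pos: [0.6703, 0.1054, 0.2602]
tool_rot: [-0.001, 0.079, 0.997, -0.0]
contact_force: [-0.7, 0.8, -0.5]
width: 0.0855
finger_force: 0.0
```

```bash
python3 - <<'E'
from h import *
st()
o=[cv2.resize(viewer.snapshot(n)[y:y+100,x:x+130],None,fx=3,fy=3,interpolation=cv2.INTER_CUBIC) for n,x,y in(("top",150,170),("side",160,240))]
cv2.imwrite("pics/c2.png",np.hstack(o))
E
```

```text
t 5.9 tcp [0.6703 0.1054 0.2602] yaxis 1.412 tz [-0.001  0.    -1.   ] F [-0.7  0.8 -0.5] w 0.0855 ff 0.0 q6 -1.26
```

View pics/c2.png

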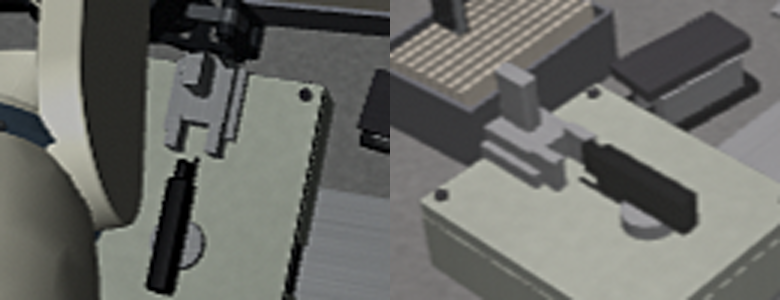

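The pictures show the nose at (190,165) in line with the fork mouth at (193,150). Next I'll grip the tab.

arm_command --increments '[{"xyz":[0,0,-0.028],"turn":0,"claw":1},{"xyz":[0,0,-0.028],"turn":0,"claw":1},{"xyz":[0,0,-0.028],"turn":0,"claw":1},{"xyz":[0,0,0],"turn":0,"claw":0.4},{"xyz":[0,0,0],"turn":0,"claw":0},{"xyz":[0,0,0],"turn":0,"claw":0},{"xyz":[0,0,0],"turn":0,"claw":0},{"xyz":[0,0,0],"turn":0,"claw":0},{"xyz":[0,0,0],"turn":0,"claw":0}]' --newtons 30

```text
time_s: 6.9
tcp_pos: [0.6711, 0.1058, 0.1784]
tool_rot: [0.001, 0.079, 0.997, 0.0]
contact_force: [-1.2, 1.8, 6.5]
width: 0.0135
finger_force: 31.6
```

arm_command --increments '[{"xyz":[-0.004,0.0006,0],"turn":0,"claw":0},{"xyz":[-0.004,0.0006,0],"turn":0,"claw":0},{"xyz":[-0.004,0.0006,0],"turn":0,"claw":0},{"xyz":[-0.004,0.0007,0],"turn":0,"claw":0},{"xyz":[-0.004,0.0006,0],"turn":0,"claw":0},{"xyz":[-0.003,0.0005,0],"turn":0,"claw":0},{"xyz":[0,0,0],"turn":0,"claw":0},{"xyz":[0,0,0],"turn":0,"claw":0}]'

```text
time_s: 7.7
tcp_pos: [0.6481, 0.1095, 0.1784]
tool_rot: [0.001, 0.079, 0.997, 0.0]
contact_force: [-0.6, 1.5, 7.9]
width: 0.0135
finger_force: 31.7
```

```bash
python3 -c "
from h import *
st()"
```

```text
t 7.7 tcp [0.6481 0.1095 0.1784] yaxis 1.4127 tz [ 0.002  0.001 -1.   ] F [-0.6  1.5  7.9] w 0.0135 ff 31.7 q6 -1.25
```

Moved 23 mm with no stop force yet. I'll push the rest in 1 mm steps.

arm_command --increments '[{"xyz":[-0.001,0.00015,0],"turn":0,"claw":0},{"xyz":[-0.001,0.00015,0],"turn":0,"claw":0},{"xyz":[-0.001,0.00015,0],"turn":0,"claw":0},{"xyz":[0,0,0],"turn":0,"claw":0}]'

```text
time_s: 8.1
tcp_pos: [0.6455, 0.1099, 0.1784]
tool_rot: [0.002, 0.079, 0.997, 0.0]
contact_force: [1.8, 0.8, 6.1]
width: 0.0136
finger_force: 31.6
```

arm_command --increments '[{"xyz":[-0.001,0.00015,0],"turn":0,"claw":0},{"xyz":[0,0,0],"turn":0,"claw":0}]'

```text
time_s: 8.3
tcp_pos: [0.6445, 0.11, 0.1784]
tool_rot: [0.002, 0.079, 0.997, 0.0]
contact_force: [1.3, 2.2, 6.0]
width: 0.0133
finger_force: 31.5
```

arm_command --increments '[{"xyz":[-0.001,0.00015,0],"turn":0,"claw":0},{"xyz":[0,0,0],"turn":0,"claw":0}]'

```text
time_s: 8.5
tcp_pos: [0.6435, 0.1102, 0.1784]
tool_rot: [0.002, 0.079, 0.997, 0.0]
contact_force: [1.0, 2.0, 6.5]
width: 0.0137
finger_force: 31.5
```

arm_command --increments '[{"xyz":[-0.001,0.00015,0],"turn":0,"claw":0},{"xyz":[0,0,0],"turn":0,"claw":0}]'

```text
time_s: 8.7
tcp_pos: [0.6432, 0.1102, 0.1784]
tool_rot: [0.002, 0.079, 0.997, 0.001]
contact_force: [5.8, 2.1, 5.4]
width: 0.0135
finger_force: 31.3
```

arm_command --increments '[{"xyz":[-0.001,0.00015,0],"turn":0,"claw":0},{"xyz":[0,0,0],"turn":0,"claw":0}]'

```text
time_s: 8.9
tcp_pos: [0.6429, 0.1102, 0.1784]
tool_rot: [0.003, 0.079, 0.997, 0.001]
contact_force: [10.1, 0.8, 3.3]
width: 0.0135
finger_force: 31.0
```

The force rose to 10 N at the stop, so the lock is home. Releasing and heading for the gauge.

arm_command --increments '[{"xyz":[0.0015,0,0],"turn":0,"claw":1},{"xyz":[0,0,0],"turn":0,"claw":1},{"xyz":[0,0,0],"turn":0,"claw":1},{"xyz":[0,0,0.03],"turn":0,"claw":1},{"xyz":[0,0,0.03],"turn":0,"claw":1},{"xyz":[0,0,0.03],"turn":0,"claw":1},{"xyz":[-0.0118,-0.0258,0],"turn":-6,"claw":1},{"xyz":[-0.0118,-0.0258,0],"turn":-6,"claw":1},{"xyz":[-0.0118,-0.0258,0],"turn":-6,"claw":1},{"xyz":[-0.0118,-0.0258,0],"turn":-6,"claw":1},{"xyz":[-0.0118,-0.0258,0],"turn":-6,"claw":1},{"xyz":[-0.0118,-0.0258,0],"turn":-6,"claw":1}]'

```text
time_s: 10.1
tcp_pos: [0.57, -0.0456, 0.2666]
tool_rot: [-0.001, 0.385, 0.923, -0.0]
contact_force: [0.3, 0.8, 0.2]
width: 0.0852
finger_force: 0.0
```

arm_command --increments '[{"xyz":[-0.0118,-0.0258,0],"turn":-6,"claw":1},{"xyz":[-0.0118,-0.0258,0],"turn":-6,"claw":1},{"xyz":[-0.0118,-0.0258,0],"turn":-6,"claw":1},{"xyz":[-0.0118,-0.0258,0],"turn":-6,"claw":1},{"xyz":[-0.0118,-0.0258,0],"turn":-6,"claw":1},{"xyz":[-0.0118,-0.0258,0],"turn":-6,"claw":1},{"xyz":[-0.0118,-0.0258,0],"turn":-6,"claw":1},{"xyz":[-0.0118,-0.0258,0],"turn":-6,"claw":1},{"xyz":[-0.0118,-0.0258,0],"turn":-6,"claw":1},{"xyz":[-0.0118,-0.0258,0],"turn":-5.4,"claw":1},{"xyz":[0,0,0],"turn":0,"claw":1},{"xyz":[0,0,0],"turn":0,"claw":1}]'

```text
time_s: 11.3
tcp_pos: [0.4526, -0.3027, 0.2666]
tool_rot: [-0.0, 0.791, 0.612, -0.0]
contact_force: [0.3, 0.1, 0.8]
width: 0.0852
finger_force: 0.0
```

```bash
python3 - <<'E'
from h import *
st()
o=[cv2.resize(viewer.snapshot(n)[y:y+100,x:x+130],None,fx=3,fy=3,interpolation=cv2.INTER_CUBIC) for n,x,y in(("top",150,170),("side",160,240))]
cv2.imwrite("pics/c3.png",np.hstack(o))
E
```

```text
t 11.3 tcp [ 0.4526 -0.3027  0.2666] yaxis -0.2525 tz [-0.001  0.001 -1.   ] F [0.3 0.1 0.8] w 0.0852 ff 0.0 q6 -0.34
```

View pics/c3.png

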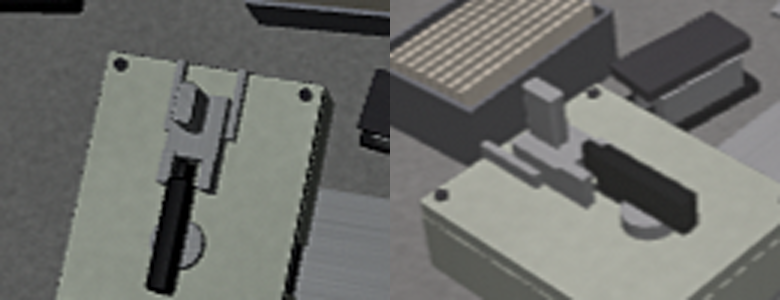

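The picture shows the lock home over the nose at (185,165). The orange look-alike lies close to the gauge, so I'll descend with the claw half open.

arm_command --increments '[{"xyz":[0.002,0,0],"turn":0,"claw":0.5},{"xyz":[0,0,-0.04],"turn":0,"claw":0.5},{"xyz":[0,0,-0.04],"turn":0,"claw":0.5},{"xyz":[0,0,-0.04],"turn":0,"claw":0.5},{"xyz":[0,0,-0.03],"turn":0,"claw":0.5},{"xyz":[0,0,-0.02],"turn":0,"claw":0.5},{"xyz":[0,0,-0.0125],"turn":0,"claw":0.5},{"xyz":[0,0,0],"turn":0,"claw":0.5},{"xyz":[0,0,0],"turn":0,"claw":0.5}]'

```text
time_s: 12.3
tcp_pos: [0.4557, -0.3026, 0.0849]
tool_rot: [0.0, 0.79, 0.613, 0.0]
contact_force: [-0.3, -0.6, 1.2]
width: 0.0426
finger_force: 0.0
```

arm_command --increments '[{"xyz":[0,0,0],"turn":0,"claw":0},{"xyz":[0,0,0],"turn":0,"claw":0},{"xyz":[0,0,0],"turn":0,"claw":0},{"xyz":[0,0,0],"turn":0,"claw":0},{"xyz":[0,0,0],"turn":0,"claw":0}]' --newtons 50

```text
time_s: 12.8
tcp_pos: [0.4558, -0.3031, 0.0856]
tool_rot: [0.001, 0.79, 0.612, 0.0]
contact_force: [-0.4, 1.1, 7.5]
width: 0.013
finger_force: 50.3
```

```bash
python3 -c "
from h import *
st()"
```

```text
t 12.8 tcp [ 0.4558 -0.3031  0.0856] yaxis -0.2524 tz [ 0.002 -0.001 -1.   ] F [-0.4  1.1  7.5] w 0.013 ff 50.3 q6 -0.34
```

arm_command --increments '[{"xyz":[0,0,0.02],"turn":0,"claw":0},{"xyz":[0,0,0.03],"turn":0,"claw":0},{"xyz":[0.007,0.024,0],"turn":0.7,"claw":0},{"xyz":[0.007,0.024,0],"turn":0.7,"claw":0},{"xyz":[0.007,0.024,0],"turn":0.7,"claw":0},{"xyz":[0.007,0.024,0],"turn":0.7,"claw":0},{"xyz":[0.007,0.024,0],"turn":0.7,"claw":0},{"xyz":[0.007,0.024,0],"turn":0.7,"claw":0},{"xyz":[0.007,0.024,0],"turn":0.7,"claw":0},{"xyz":[0.0066,0.0232,0],"turn":0.6,"claw":0},{"xyz":[0,0,0],"turn":0,"claw":0},{"xyz":[0,0,0],"turn":0,"claw":0}]'

```text
time_s: 14.0
tcp_pos: [0.5107, -0.1112, 0.1346]
tool_rot: [0.0, 0.76, 0.65, -0.0]
contact_force: [-0.1, -0.3, -2.2]
width: 0.0135
finger_force: 49.2
```

```bash
python3 - <<'E'
from h import *
st()
t=viewer.snapshot("top"); s=viewer.snapshot("side")
a=cv2.resize(t[215:315,235:365],None,fx=3,fy=3,interpolation=cv2.INTER_CUBIC)
b=cv2.resize(s[215:315,255:385],None,fx=3,fy=3,interpolation=cv2.INTER_CUBIC)
cv2.imwrite("pics/c4.png",np.hstack([a,b]))
E
```

```text
t 14.0 tcp [ 0.5107 -0.1112  0.1346] yaxis -0.155 tz [ 0. -0. -1.] F [-0.1 -0.3 -2.2] w 0.0135 ff 49.2 q6 -0.06
```

View pics/c4.png

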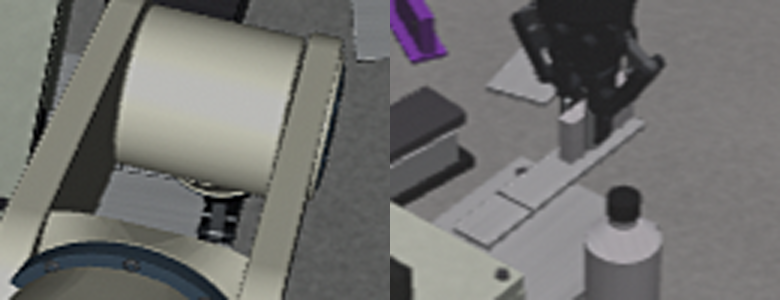

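The side view shows the gauge held above the plate, with its line at crop (497..532, 190..210) and the tip at (453,233) and (497,246). The top view is blocked by the arm. I'll check pose and level from the side view.

```bash
python3 - <<'E'
from h import *
tcp=np.array([.5107,-.1112]);y=-.155+np.pi/2;ex=np.array([np.cos(y),np.sin(y)]);ey=np.array([-ex[1],ex[0]])
for nm,gx,gy,p in(("lineL",.07,-.017,(107,190)),("lineR",.07,.017,(142,210)),("tipL",.12,-.017,(63,233)),("tipR",.12,.017,(105,247)),("ribTop",.01,-.007,(169,116)),("tail",-.07,.017,(254,124))):
    z=.095 if nm=="ribTop" else .055
    w=[*(tcp+(gx+.015)*ex+gy*ey),z]; q=(proj("side",w)-(255,215)+.5)*3-.5
    print(nm,"pred",q.round(1),"seen",p)
    m=plane("side",[(p[0]+.5)/3-.5+255,(p[1]+.5)/3-.5+215],z)[:2]-w[:2]; print("  err mm along,across",(m@ex*1e3).round(1),(m@ey*1e3).round(1))
E
```

```text
lineL pred [107.9 193.5] seen (107, 190)
  err mm along,across -2.7 -3.2
lineR pred [143.  211.5] seen (142, 210)
  err mm along,across -0.9 -1.7
tipL pred [ 63.2 227.3] seen (63, 233)
  err mm along,across 4.9 4.2
tipR pred [ 98.6 246.3] seen (105, 247)
  err mm along,across -2.3 4.1
ribTop pred [168.5 117.9] seen (169, 116)
  err mm along,across -2.2 -1.2
tail pred [256.2 122.9] seen (254, 124)
  err mm along,across 2.3 -0.5
```

arm_command --increments '[{"xyz":[0.0007,-0.0007,-0.013],"turn":0,"claw":0},{"xyz":[0,0,-0.013],"turn":0,"claw":0},{"xyz":[0,0,-0.0132],"turn":0,"claw":0},{"xyz":[0,0,0],"turn":0,"claw":0},{"xyz":[0,0,0],"turn":0,"claw":0}]'

```text
time_s: 14.6
tcp_pos: [0.5108, -0.1123, 0.0939]
tool_rot: [-0.001, 0.76, 0.65, -0.001]
contact_force: [0.3, 0.5, -3.0]
width: 0.0135
finger_force: 50.9
```

```bash
python3 - <<'E'
from h import *
st()
s=viewer.snapshot("side")
cv2.imwrite("pics/c5.png",cv2.resize(s[230:310,265:365],None,fx=7,fy=7,interpolation=cv2.INTER_CUBIC))
tcp=arm.read_state()["tcp_pos"][:2];y=-.157+np.pi/2;ex=np.array([np.cos(y),np.sin(y)]);ey=np.array([-ex[1],ex[0]])
for gx,gy in((.07,-.017),(.07,.017),(.12,-.017),(.12,.017)):
    print(gx,gy,(((proj("side",[*(tcp+(gx+.015)*ex+gy*ey),.0155])-(265,230)+.5)*7-.5).round(0)))
E
```

```text
t 14.6 tcp [ 0.5108 -0.1123  0.0939] yaxis -0.1567 tz [-0.002  0.    -1.   ] F [ 0.3  0.5 -3. ] w 0.0135 ff 50.9 q6 -0.06
0.07 -0.017 [186. 439.]
0.07 0.017 [266. 482.]
0.12 -0.017 [ 84. 519.]
0.12 0.017 [165. 564.]
```

View pics/c5.png

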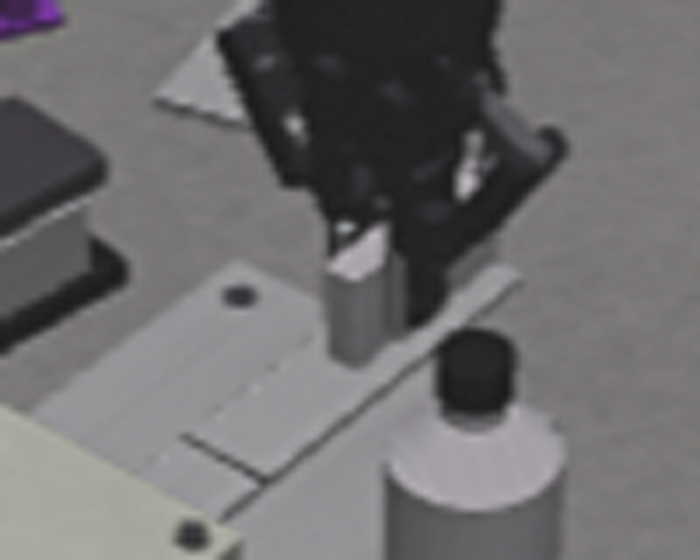

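The line is seen at (180..270, 435..482), right where predicted, and nothing is in contact. I'll raise 1 mm and slide in.

arm_command --increments '[{"xyz":[0.0005,0.0003,0.001],"turn":0,"claw":0},{"xyz":[0.0011,0.0069,0],"turn":0,"claw":0},{"xyz":[0.0011,0.0069,0],"turn":0,"claw":0},{"xyz":[0.0011,0.0069,0],"turn":0,"claw":0},{"xyz":[0.0008,0.0049,0],"turn":0,"claw":0},{"xyz":[0.0008,0.0049,0],"turn":0,"claw":0},{"xyz":[0,0,0],"turn":0,"claw":0}]'

```text
time_s: 15.35
tcp_pos: [0.5168, -0.0806, 0.0961]
tool_rot: [-0.0, 0.76, 0.65, -0.0]
contact_force: [1.5, 0.7, -5.3]
width: 0.0135
finger_force: 50.3
```

arm_command --increments '[{"xyz":[0,0,-0.0012],"turn":0,"claw":0},{"xyz":[0.0008,0.0049,0],"turn":0,"claw":0},{"xyz":[0.0008,0.0049,0],"turn":0,"claw":0},{"xyz":[0.0008,0.0049,0],"turn":0,"claw":0},{"xyz":[0,0,0],"turn":0,"claw":0}]'

```text
time_s: 15.85
tcp_pos: [0.5194, -0.0659, 0.095]
tool_rot: [-0.0, 0.76, 0.65, 0.0]
contact_force: [-0.2, 0.2, -2.7]
width: 0.0136
finger_force: 50.7
```

arm_command --increments '[{"xyz":[0.0007,0.0049,0],"turn":0,"claw":0},{"xyz":[0.0007,0.0049,0],"turn":0,"claw":0},{"xyz":[0.0007,0.0049,0],"turn":0,"claw":0},{"xyz":[0.0008,0.0049,0],"turn":0,"claw":0},{"xyz":[0.0004,0.0025,0],"turn":0,"claw":0},{"xyz":[0,0,0],"turn":0,"claw":0},{"xyz":[0,0,0],"turn":0,"claw":0}]'

```text
time_s: 16.55
tcp_pos: [0.5225, -0.0445, 0.095]
tool_rot: [0.0, 0.76, 0.65, -0.0]
contact_force: [0.2, 0.2, -3.0]
width: 0.0135
finger_force: 50.7
```

```bash
python3 - <<'E'
from h import *
st()
cv2.imwrite("pics/c6.png",np.hstack([cv2.resize(viewer.snapshot(n)[y:y+70,x:x+65],None,fx=6,fy=6,interpolation=cv2.INTER_CUBIC) for n,x,y in(("top",225,225),("side",265,250))]))
E
```

```text
t 16.55 tcp [ 0.5225 -0.0445  0.095 ] yaxis -0.1561 tz [-0. -0. -1.] F [ 0.2  0.2 -3. ] w 0.0135 ff 50.7 q6 0.07
```

View pics/c6.png

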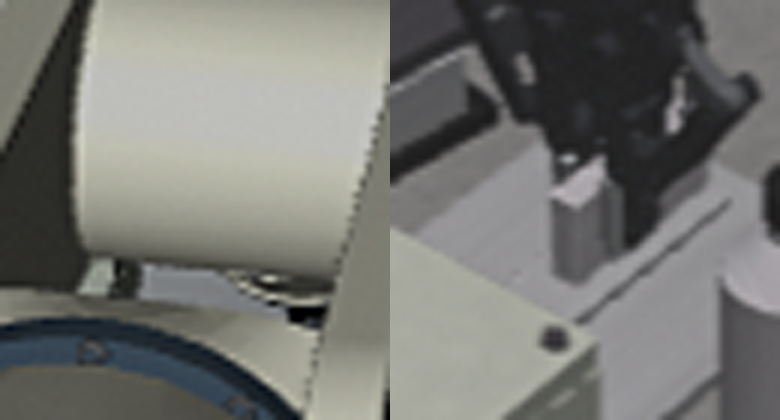

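arm_command --increments '[{"xyz":[0.0002,0.0016,0],"turn":0,"claw":0},{"xyz":[0,0,-0.0007],"turn":0,"claw":0},{"xyz":[0,0,-0.0007],"turn":0,"claw":0},{"xyz":[0,0,0],"turn":0,"claw":0},{"xyz":[0,0,0],"turn":0,"claw":0}]'

```text
time_s: 17.15
tcp_pos: [0.5227, -0.043, 0.0935]
tool_rot: [-0.0, 0.76, 0.65, -0.0]
contact_force: [0.5, 0.3, -2.8]
width: 0.0132
finger_force: 50.7
```

arm_command --increments '[{"xyz":[0,0,0],"turn":0,"claw":0.1},{"xyz":[0,0,0],"turn":0,"claw":0.25},{"xyz":[0,0,0],"turn":0,"claw":0.5},{"xyz":[0,0,0],"turn":0,"claw":0.5},{"xyz":[0,0,0.01],"turn":0,"claw":0.5},{"xyz":[0,0,0.03],"turn":0,"claw":0.5},{"xyz":[0,0,0.04],"turn":0,"claw":0.5},{"xyz":[0,0,0.04],"turn":0,"claw":0.5},{"xyz":[0,0,0.04],"turn":0,"claw":0.5},{"xyz":[0,0,0.04],"turn":0,"claw":0.5},{"xyz":[-0.01,-0.03,0],"turn":0,"claw":0.5},{"xyz":[-0.01,-0.03,0],"turn":0,"claw":0.5}]'

```text
time_s: 18.35
tcp_pos: [0.5032, -0.1033, 0.2961]
tool_rot: [0.002, 0.76, 0.65, 0.001]
contact_force: [1.3, -0.9, -1.0]
width: 0.0427
finger_force: 0.0
```

arm_command --increments '[{"xyz":[-0.01,-0.03,0],"turn":0,"claw":0.5},{"xyz":[-0.01,-0.03,0],"turn":0,"claw":0.5},{"xyz":[-0.01,-0.03,0],"turn":0,"claw":0.5},{"xyz":[-0.01,-0.03,0],"turn":0,"claw":0.5},{"xyz":[-0.01,-0.03,0],"turn":0,"claw":0.5},{"xyz":[-0.01,-0.03,0],"turn":0,"claw":0.5},{"xyz":[-0.01,-0.03,0],"turn":0,"claw":0.5},{"xyz":[-0.01,-0.03,0],"turn":0,"claw":0.5},{"xyz":[-0.01,-0.03,0],"turn":0,"claw":0.5},{"xyz":[-0.01,-0.03,0],"turn":0,"claw":0.5},{"xyz":[0,0,0],"turn":0,"claw":0.5}]'

```text
time_s: 19.45
tcp_pos: [0.4016, -0.4058, 0.2944]
tool_rot: [0.001, 0.761, 0.649, -0.0]
contact_force: [0.1, 0.2, 0.7]
width: 0.0425
finger_force: 0.0
```

```bash
python3 - <<'E'
from h import *
from scipy.ndimage import map_coordinates as mc
st()
t=viewer.snapshot("top");s=viewer.snapshot("side");cv2.imwrite("pics/fin_t.png",t);cv2.imwrite("pics/fin_s.png",s)
o=np.array([.5356,.0412]);y=1.4138;ex=np.array([np.cos(y),np.sin(y)]);ey=np.array([-ex[1],ex[0]])
xs=np.arange(-.140,.012,.002)
def prof(n,img,yy,z):
    q=np.array([proj(n,[*(o+x*ex+yy*ey),z]) for x in xs]); return mc(cv2.cvtColor(img,6).astype(float),[q[:,1],q[:,0]],order=1).astype(int)
for n,img,yy,z in(("top",t,.012,.014),("top",t,-.012,.014),("top",t,0,.054),("side",s,0,.054)):
    print(n,yy,z);p=prof(n,img,yy,z);print([f"{int(round(x*1000))}:{v}" for x,v in zip(xs,p)] )
ys=np.arange(-.04,.041,.002)
for xx in(-.02,-.05):
    q=np.array([proj("top",[*(o+xx*ex+v*ey),.014]) for v in ys]);print("across",xx,mc(cv2.cvtColor(t,6).astype(float),[q[:,1],q[:,0]],order=1).astype(int))
E
```

```text
t 19.45 tcp [ 0.4016 -0.4058  0.2944] yaxis -0.1588 tz [ 0.    -0.002 -1.   ] F [0.1 0.2 0.7] w 0.0425 ff 0.0 q6 -0.63
top 0.012 0.014
['-140:102', '-138:119', '-136:126', '-134:125', '-132:125', '-130:124', '-128:124', '-126:125', '-124:125', '-122:125', '-120:126', '-118:125', '-116:124', '-114:125', '-112:125', '-110:125', '-108:126', '-106:126', '-104:125', '-102:125', '-100:126', '-98:126', '-96:126', '-94:127', '-92:128', '-90:127', '-88:126', '-86:126', '-84:127', '-82:127', '-80:127', '-78:126', '-76:127', '-74:127', '-72:127', '-70:128', '-68:128', '-66:128', '-64:128', '-62:128', '-60:128', '-58:127', '-56:126', '-54:127', '-52:127', '-50:128', '-48:128', '-46:128', '-44:127', '-42:128', '-40:128', '-38:129', '-36:128', '-34:128', '-32:129', '-30:129', '-28:129', '-26:129', '-24:129', '-22:129', '-20:130', '-18:130', '-16:130', '-14:129', '-12:130', '-10:130', '-8:131', '-6:132', '-4:137', '-2:107', '0:63', '2:29', '4:12', '6:14', '8:15', '10:70', '12:136']
top -0.012 0.014
['-140:106', '-138:109', '-136:103', '-134:108', '-132:119', '-130:121', '-128:121', '-126:108', '-12
[... 2122 characters left out ...]
', '-50:126', '-48:140', '-46:146', '-44:147', '-42:147', '-40:147', '-38:147', '-36:147', '-34:147', '-32:146', '-30:146', '-28:146', '-26:146', '-24:146', '-22:146', '-20:146', '-18:145', '-16:145', '-14:147', '-12:159', '-10:166', '-8:166', '-6:166', '-4:165', '-2:164', '0:165', '2:166', '4:166', '6:166', '8:165', '10:165', '12:166']
across -0.02 [122 123 122 121 122 123 126 126 126 125 123 122 136 131 124 125 128 125
 122 126 127 124 124 125 124 127 130 131 135  89 111 127 126 124 126 124
 124 122 121 123 124]
across -0.05 [123 123 121 120 122 124 124 123 123 123 122 121 130 128 123 124 126 124
 120 123 125 124 123 124 121 125 128 128 122  82 115 125 122 120 120 120
 122 121 119 120 122]
```

```bash
python3 - <<'E'
from h import *
from scipy.ndimage import map_coordinates as mc
o=np.array([.5356,.0412]);y=1.4138;ex=np.array([np.cos(y),np.sin(y)]);ey=np.array([-ex[1],ex[0]])
xs=np.arange(-.008,.013,.001)
for f,yy,z in(("top0",0,.008),("top0",.012,.008),("top0",.04,.008),("fin_t",.04,.008),("fin_t",.0195,.008),("fin_t",0,.014),("fin_t",.012,.014)):
    q=np.array([proj("top",[*(o+x*ex+yy*ey),z]) for x in xs]); print(f,yy,mc(cv2.imread(f"pics/{f}.png",0).astype(float),[q[:,1],q[:,0]],order=1).astype(int))
a,b=[cv2.imread(f"pics/{f}.png",0) for f in("top0","fin_t")]
m=(cv2.absdiff(a,b)>25).astype(np.uint8); m=cv2.morphologyEx(m,cv2.MORPH_OPEN,np.ones((3,3)))
n,_,S,C=cv2.connectedComponentsWithStats(m); print([(C[i].astype(int).tolist(),int(S[i,4])) for i in range(1,n)])
E
```

```text
top0 0 [125 126 125 125 126 127 127 123 117  86  55  31  14   0   9  19  23  23
  32  82 133]
top0 0.012 [125 125 125 125 126 128 128 123 117  89  58  32  16   0   9  18  22  19
  19  69 117]
top0 0.04 [123 123 123 124 127 130 113  92  72  56  40  39  38  38  38  37  33  28
  55 101 138]
fin_t 0.04 [123 124 125 127 129 132 115  93  73  56  40  39  39  38  38  37  33  28
  56 103 141]
fin_t 0.0195 [123 119 115 112 109 114 124 129 119 111  89  64  46  39  31  39  47  53
  61  74 100]
fin_t 0 [125 126 126 130 134 128 102  77  53  28  13   7   2   7  12  16  19  31
  83 136 149]
fin_t 0.012 [130 131 131 134 137 133 107  80  62  44  28  19  11  11  13  15  15  20
  69 117 135]
[([216, 192], 105), ([213, 198], 9), ([227, 198], 9), ([216, 206], 41), ([210, 216], 27), ([214, 213], 12), ([208, 232], 169), ([219, 238], 234), ([200, 259], 227), ([516, 396], 31877), ([280, 267], 9), ([286, 268], 9), ([291, 268], 15), ([297, 269], 15), ([304, 270], 21), ([342, 277], 16), ([349, 284], 218), ([388, 295], 633), ([233, 451], 1538), ([295, 473], 210), ([147, 476], 71), ([368, 474], 12)]
```

The line sits at the mouth to within about 1 mm, the blade is straight, and nothing else has moved. Handing in.

```bash
python3 -c "
from station import arm
print(arm.close_job())"
```

```text
the job is handed in; nothing more can be done
None
```

I handed the job in at about 20 s: handle at its mark, lock pushed to its end stop, and the narrow gauge flat and straight in the gap with its line within about 1 mm of the mouth by camera. The arm is clear, and a before/after image check showed no bystanders moved.

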